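Release a specimen carrier locked by a left-hand screw and slide it out

TASK

The specimen carrier with the butterfly is locked on the white stage by the screw with the red-tipped cross bar, which has a left-hand thread: it comes loose clockwise seen from above, so do not wind it down tight. Back the screw right out until you feel it come up against its stop, without forcing it there, then slide the carrier along its guides, flat and never lifted, all the way against the red end stop. Leave the other things on the bench alone.

Things in the scene. Friction and masses are not known exactly. Their poses are not given: they have to be found in the camera images.
- stage: White stage fixed to the bench. Origin at bench height, midway between its guides; y runs along the guides to the red end stop, x across to the bracket. Base x -70..115, y -165..165, top z 20 mm. Guide rails 14 mm wide at x +-59, tops z 30 mm. A 36 mm wide bridge (z 46-64 mm) at y -110 mm reaches from the bracket (x 112) to x -18 mm over the carrier's -y end.
- pillar_foot (a point): Foot, on the bridge (64 mm up), of a 20 mm aluminium pillar that rises to 214 mm, 100 mm in stage x from the screw's axis. It blocks the gripper's body, so the bar must be turned in several strokes, not round a full circle. A lamp, 52 mm wide, hangs beside it, 64 mm farther from the work, 180-220 mm up.
- stop_face (a point): Middle of the top edge of the red end stop's inner face, 30 mm above the bench, 10 mm above the stage's top: the carrier's +y end must come against this face.
- handle: Lock screw's handle: bar along own x, 124 x 13 x 14 mm, 26 mm hub. Origin on the screw's vertical axis (stage x 0, y -110 mm), bar mid-height, 85-89 mm up at first. CLOCKWISE from above loosens and lifts it 2 mm/rad; anticlockwise winds it in. Takes 0.3 Nm. After 0.6-0.9 turn (varies) a firm top stop is felt as a sharp rise in force, bar about 96 mm up. The pin clears just before.
- ball (a point): Centre of one of the two red balls (24 mm diameter) on the ends of the handle's bar, 65 mm from the screw's axis on the handle's +x side; the other is on the -x side.
- carrier: Loose dark aluminium plate 100 (x) x 180 (y) x 12 mm, 0.3-0.5 kg, on the stage between the guides, 2 mm play each side. Origin: centre of its underside, axes as the stage's; starts near stage y -45 mm, slides 100 mm to y 55 mm at the stop. The screw's 10 mm pin sits in its 14 mm hole at y -65 mm until backed out. Butterfly on cork at y -40..32 mm, up to 6 mm above the plate.
- lip (a point): Top centre of the yellow upright lip on the carrier's +y end: 70 mm along x, 8 mm thick, 24 mm above the plate (36 mm above its underside), 80 mm in y from the carrier's origin. Closed fingers set down behind it (-y side) can draw the carrier to the stop.
- tube: Bystander: clear specimen tube with a cream lid, 52 mm diameter, 115 mm tall; origin under its centre.
- dish: Bystander: greenish glass dish, 72 mm diameter, 18 mm tall; origin under its centre.
- disc: Bystander: grey stage disc, 90 mm diameter, 8 mm thick; origin under its centre.
- probe: Bystander: probe with orange handle, 160 mm long, lying along its x.
- box: Bystander: wooden insect box 90 x 120 x 49 mm; origin under its centre.
- loupe: Bystander: brass loupe, 48 mm diameter, 50 mm tall; origin under its centre.
Not all that is in view belongs to the job. There is more than one size of the carrier; the job needs the middle-sized.

How it is judged:
By the outcome, as a careful person would: the job done as asked, in the order asked, and still so for the second after the job is handed in, with the robot touching nothing.
It also fails if it takes over 72 s, if anything falls off the work surface, if the arm or the gripper's body presses on something with over 40 N, if the wrist force passes 120 N, or if a joint passes its speed limit or range.

ROBOT

A 7-joint arm with a two-finger parallel gripper is mounted at the origin on the work surface. World frame = base frame: x ahead of the robot, y to its left, z up, the work surface at z = 0. Lengths are in m, angles in rad, forces in N, time in s.
With the tool pointing down it reaches from about 0.425 to 0.875 m from the base axis. Payload 4.7 kg.
Tool frame: the origin (TCP) lies midway between the tips of the shut fingers; the grasp point (between the pads) lies 19 mm behind it (ctrl.grip_point_offset is the distance from the TCP to the grasp point, in m); z points along the fingers, y is the line along which they close (so a half turn about z gives the same grasp; the last joint's range is limited). The gripper opens to 87 mm and grips with 3 to 60 N. Pads are 19 mm wide; open, the fingers measure 117 mm over their backs; the gripper's body (75 mm by 190 mm) begins 51 mm behind the grasp point.
Start: joints at [1.299, 0.321, -0.07, 1.45, 0.023, 1.371, -0.057], TCP at [0.183, -0.624, 0.223] pointing down, gripper open.
Joint ranges: [-2.86, 2.86], [-0.3, 2.09], [-1.38, 1.24], [0.06, 2.45], [-1.56, 4.7], [0.09, 2.05], [-2.69, 2.69]. Speed limits (rad/s): [2.57, 2.57, 3.14, 3.14, 3.14, 3.14, 3.14].

INTERFACE

Orientations are given as a rotation vector (axis times angle).
In Python, from bench import ctrl gives the robot as it stands.
- The arm moves only by the tool move_arm, never from a script. Its argument "increments" is text: rows parted by semicolons, each of 7 numbers parted by spaces: the shift along the world's x, y, z in mm, then the turn, a rotation vector about the world's x, y, z in degrees, then the closure in counts, from 0 (fully open) to 255 (shut). A call has exactly 8 rows; each row shifts and turns the commanded pose from where the row before left it; what a row does not reach is not made up. A row lasts 1/12 s, in which the tool goes at most 41.7 mm and 7.16 degrees, less where a joint would pass 70% of its speed; a pose out of reach is approached as far as the arm can. A call with a gripper value outside its range is refused whole. The fingers move at their own pace and stop on an object; "grip_force" is the grip in N (left out, the last holds). Time passes only in rows, so rows that do not move let the fingers close, or fill a call up. It gives the time, the measured TCP pose, the force, the opening and the grip force at its end, in the units of the state.
- ctrl.get_state(): the state, without advancing time (a new reading comes with each control period).
- ctrl.get_image(name): name is "side" or "top" or "wrist"; returns a dict with "frame" (384x512x3 uint8, red, green, blue), "depth" (384x512 float32, m along the optical axis (not along the pixel's ray), 0 where there is no reading), "fx", "fy", "cx", "cy" (pixels), "position" and "orientation" of the camera in the world. Camera axes: x right, y down, z forward; pixel columns grow to the right and rows downward; lengths in m; the calibration is good to about 2 mm. A picture is of the moment at which its call begins.
- ctrl.close_job(): hands the job in; it is judged then, once.
Trained networks look in a picture, given as the dict that the camera call returned (one of the last four; its "shot" number tells which), for a name from the list of things; names that differ only in an ending like _2 or _b are one class to them, and where a whole thing is asked for, a point or a joint stands for the part that bears it (a point fixed in the world has none). Each returns a list of dicts, best first, with "score" (0 to 1); they miss things now and then, are a little off and sometimes report something else, mostly with a low value. They report only what shows in the picture. A call takes as long as a camera call. They do not tell look-alikes from the thing itself.
- ctrl.find_in(target, picture): "centre" ([x, y, z] in m, in world coordinates, good to about 4 mm: the middle of the surface that is visible of it).
- ctrl.silhouettes(target, picture): "region" (384x512 bool, what is visible of it).
The state is a dict: "time": time; "joint_positions": joint angles; "qd": joint speeds; "joint_torque": joint torques, N m; "position": TCP position; "tool_rot": TCP orientation; "ft_force": force on the tool from outside, world axes, zero at the start; "torque": the same for the moment, N m; "grip_width": opening from 0.0 (shut) to 1.0 (fully open); "grip_force": force on a finger pad.
Only numpy, scipy, OpenCV 4.12 (cv2) and the standard library are available. Lean on these libraries where they do the work, as an engineer would, in place of code of your own. Each camera call takes 0.05 s, during which the arm holds its last target. There are 200 camera calls.

## Working session

There is one attempt and no reset: what is moved stays moved. The work goes in short steps, Python scripts to look and compute and a tool call to move; the robot and the scene stay as the last step left them, time stands still between calls to the robot, and variables do not carry over. Pictures are saved under pics/ and viewed, at most 10 in all, crops included, and the job is handed in when it is done.

Besides the shell and the picture viewer there is one more tool, called after "Request:" by a JSON object that holds its "name" and its "arguments". move_arm: Moves the arm, as the interface text tells. Its arguments: {"type":"object","properties":{"increments":{"type":"string"},"grip_force":{"type":"number"}},"required":["increments"]}

```bash
mkdir -p pics
cat > h.py <<'E'
import numpy as np, cv2
from bench import ctrl
from scipy.spatial.transform import Rotation as R
def rot(o):
    o=np.array(o,float)
    if o.shape==(3,3): return o
    return R.from_rotvec(o).as_matrix() if o.size==3 else R.from_quat(o).as_matrix()
def cloud(p):
    d=p['depth']; v,u=np.indices(d.shape)
    c=np.stack([(u-p['cx'])/p['fx']*d,(v-p['cy'])/p['fy']*d,d],-1)
    return c@rot(p['orientation']).T+np.array(p['position'])
def save(p,n,crop=None,s=1.5):
    f=p['frame'][:,:,::-1]
    if crop: f=f[crop[1]:crop[3],crop[0]:crop[2]]
    cv2.imwrite('pics/'+n,cv2.resize(f,None,fx=s,fy=s))
E
python3 - <<'E'
from h import *
for n in ['top','side']:
    p=ctrl.get_image(n); save(p,n+'1.png'); print(n,p['position'],np.array(p['orientation']).round(3).tolist(),p['fx'])
    for t in ['stage','pillar_foot','stop_face','handle','ball','carrier','lip','tube','box','loupe']:
        print(t,[(np.round(r['centre'],3).tolist(),round(r['score'],2)) for r in ctrl.find_in(t,p)][:4])
s=ctrl.get_state(); print(s)
E
```

```text
top [ 0.21710308 -0.02152841  1.34074509] [-2.125, 2.088, -0.187] 449.17894300559624
stage [([0.585, -0.013, 0.022], 0.9)]
pillar_foot [([0.586, -0.008, 0.022], 0.9), ([0.532, -0.027, 0.032], 0.15)]
stop_face [([0.59, -0.011, 0.018], 0.89)]
handle [([0.519, -0.111, 0.089], 0.71), ([0.436, 0.194, 0.007], 0.69)]
ball [([0.516, -0.106, 0.094], 0.79)]
carrier [([0.297, -0.221, 0.012], 0.83), ([0.533, -0.025, 0.031], 0.76), ([0.172, 0.293, 0.016], 0.66)]
lip [([0.169, 0.297, 0.017], 0.72), ([0.53, -0.027, 0.034], 0.59), ([0.294, -0.217, 0.008], 0.57)]
tube [([0.535, 0.254, 0.113], 0.75)]
box []
loupe [([0.61, -0.275, 0.045], 0.7), ([0.531, -0.024, 0.031], 0.63)]
side [0.37704944 1.26878024 0.95311368] [-0.05, 2.752, -1.436] 495.53097173636985
stage [([0.597, 0.014, 0.021], 0.78)]
pillar_foot [([0.594, 0.014, 0.022], 0.84)]
stop_face [([0.594, 0.009, 0.022], 0.65)]
handle [([0.517, -0.096, 0.096], 0.67), ([0.536, -0.015, 0.035], 0.23)]
ball [([0.518, -0.093, 0.093], 0.55), ([0.689, 0.277, 0.049], 0.15)]
carrier [([0.17, 0.31, 0.019], 0.95), ([0.299, -0.214, 0.011], 0.75), ([0.533, -0.016, 
[... 260 characters left out ...]
': 1.1, 'joint_positions': array([ 1.29908789,  0.32098019, -0.07009288,  1.45049463,  0.02258647,
        1.37080041, -0.05688476]), 'qd': array([ 0.00120669, -0.00042902,  0.0001697 ,  0.00129396, -0.00028131,
        0.00044132,  0.00023019]), 'joint_torque': array([-4.98427403e-05, -4.91109860e+01, -4.02929261e-01, -3.12769175e+01,
       -6.36222214e-02,  3.35538376e-02,  2.86701470e-05]), 'position': array([ 0.18323935, -0.62366061,  0.22260204]), 'tool_rot': array([ 3.10945669e+00,  4.47443387e-01, -2.79796055e-05]), 'ft_force': array([-0.02272323, -0.90372061, -0.51458795]), 'torque': array([-0.00892551,  0.01832421, -0.00483369]), 'grip_force': 0.0, 'grip_width': 1.0035809824567612}
```

View pics/top1.png

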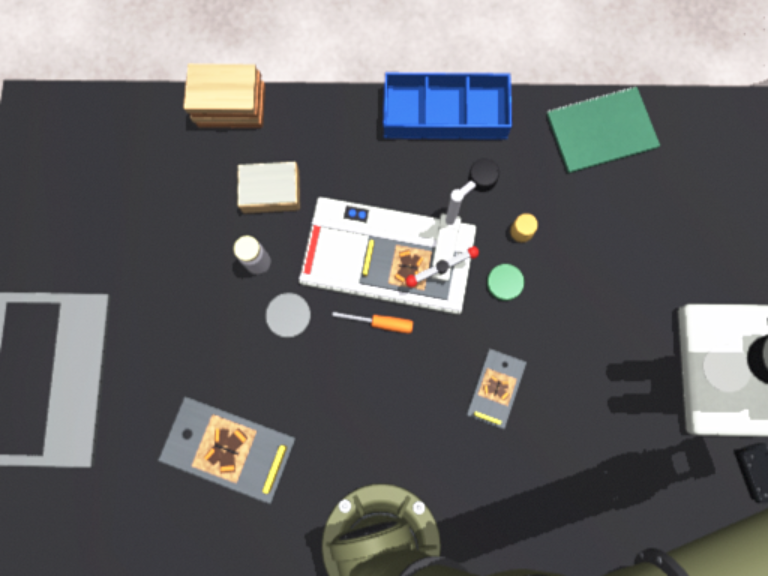

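View pics/side1.png

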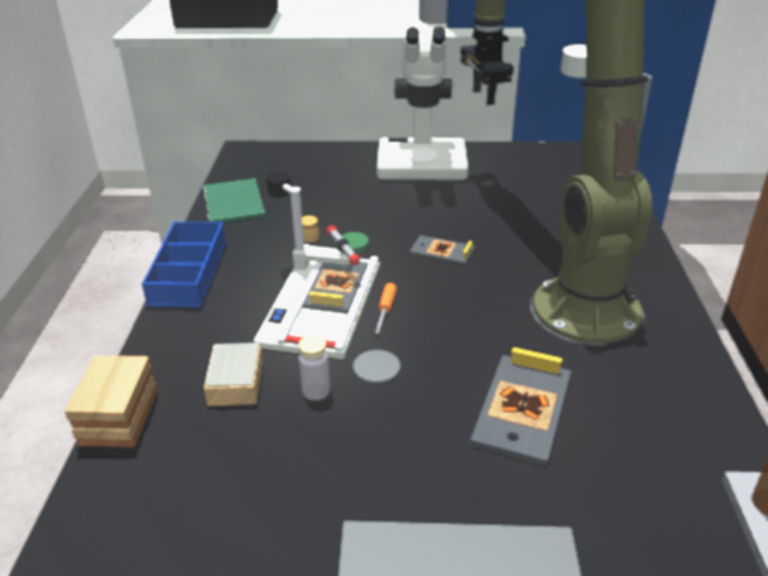

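The top view (768x576 px) shows the stage at about (388,256) with its +y to the left and the red stop at (312,250). The screw hub is at (443,267), the balls at (411,281) and (474,252), and the pillar at (453,205). The side view agrees. Next I'll get the metric poses.

Run:
```python
from h import *
for n in ['top','side']:
    p=ctrl.get_image(n); c=cloud(p); f=p['frame'].astype(int); r,g,b=f[...,0],f[...,1],f[...,2]
    near=(abs(c[...,0]-.58)<.16)&(abs(c[...,1])<.22)
    red=(r>130)&(g<70)&(b<70)&near
    nn,lab,st,_=cv2.connectedComponentsWithStats(red.astype(np.uint8))
    for i in range(1,nn):
        if st[i,4]>8:
            q=c[lab==i]; print(n,'red',st[i,4],q.mean(0).round(4),q.min(0).round(3),q.max(0).round(3))
            if st[i,4]>60:
                xy=q[(q[:,2]>.02)][:,:2]; print(cv2.minAreaRect((xy*1000).astype(np.float32)))
    yel=(r>150)&(g>130)&(b<90)&near&(c[...,2]<.08)
    q=c[yel]; print(n,'yel',len(q),q.mean(0).round(4),q.max(0).round(3),cv2.minAreaRect((q[:,:2]*1000).astype(np.float32)))
    w=(r>140)&(abs(r-b)<45)&near&(c[...,2]>.014)&(c[...,2]<.036)
    nn,lab,st,_=cv2.connectedComponentsWithStats(w.astype(np.uint8)); i=1+st[1:,4].argmax()
    q=c[lab==i]; print(n,'white',len(q),q.mean(0).round(4),cv2.minAreaRect((q[:,:2]*1000).astype(np.float32)))
    hi=near&(c[...,2]>.12); q=c[hi]; 
    for a,bb in [(.12,.16),(.16,.2),(.2,.24)]:
        k=q[(q[:,2]>a)&(q[:,2]<bb)]; print('hi',a,len(k),k.mean(0).round(3) if len(k) else '')
p=ctrl.get_image('top'); save(p,'z.png',(190,120,330,215),5)
```

```text
top red 28 [ 0.5464 -0.1691  0.0922] [ 0.538 -0.184 -0.002] [ 0.562 -0.16   0.101]
top red 37 [ 0.4894 -0.0484  0.0918] [ 0.481 -0.059  0.033] [ 0.514 -0.041  0.101]
top yel 126 [ 0.467  -0.014   0.0295] [0.569 0.043 0.056] ((492.6114501953125, -10.283088684082031), (110.44865417480469, 147.19369506835938), 86.4834976196289)
top white 3636 [0.5643 0.0255 0.0233] ((561.6187133789062, -3.815643310546875), (329.8753967285156, 186.3463592529297), 79.70780944824219)
hi 0.12 32 [ 0.611 -0.123  0.142]
hi 0.16 70 [ 0.626 -0.146  0.186]
hi 0.2 425 [ 0.65  -0.164  0.217]
side yel 112 [0.521  0.0241 0.0402] [0.574 0.048 0.057] ((494.895263671875, -3.4101486206054688), (106.88826751708984, 149.9103240966797), 84.43982696533203)
side white 2187 [0.5687 0.0429 0.0236] ((559.8116455078125, -4.0747833251953125), (339.59375, 187.47250366210938), 79.66506958007812)
hi 0.12 67 [ 0.616 -0.118  0.14 ]
hi 0.16 132 [ 0.637 -0.136  0.185]
hi 0.2 222 [ 0.649 -0.154  0.214]
```

View pics/z.png

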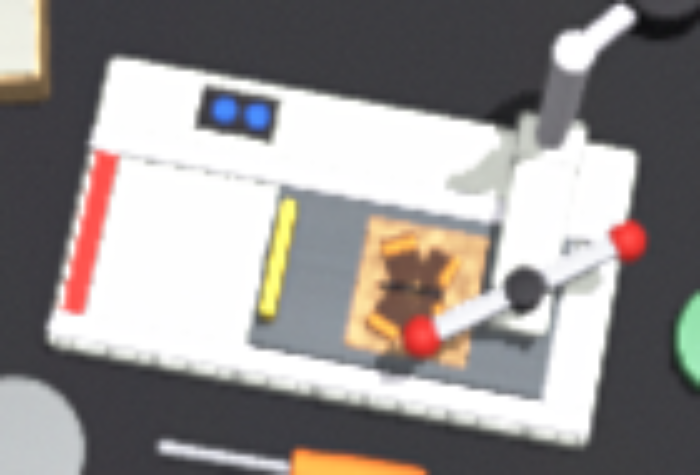

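Run:
```python
from h import *
s=ctrl.get_state(); T=rot(s['tool_rot']); print(T.round(3))
for n in ['side','top']:
    p=ctrl.get_image(n); c=cloud(p); q=(c-s['position'])@T
    m=(abs(q)<.3).all(-1)&(q[...,2]<.01)&(p['depth']>0)
    for a in np.arange(-.28,.01,.02):
        k=q[m&(q[...,2]>a)&(q[...,2]<a+.02)]
        if len(k)>3: print(n,round(a,2),len(k),k.min(0).round(3)[:2],k.max(0).round(3)[:2])
    if n=='side': save(p,'g.png',(280,0,370,80),7)
```

```text
[[ 0.959  0.282 -0.   ]
 [ 0.282 -0.959 -0.   ]
 [-0.     0.    -1.   ]]
side -0.26 99 [-0.034 -0.046] [0.037 0.006]
side -0.24 113 [-0.03  -0.043] [0.037 0.014]
side -0.22 130 [-0.036 -0.047] [0.204 0.013]
side -0.2 217 [-0.026 -0.045] [0.215 0.017]
side -0.18 240 [-0.04 -0.06] [0.213 0.025]
side -0.16 299 [-0.222 -0.183] [0.21  0.026]
side -0.14 372 [-0.185 -0.188] [0.204 0.168]
side -0.12 452 [-0.188 -0.182] [0.201 0.102]
side -0.1 335 [-0.185 -0.18 ] [0.2  0.09]
side -0.08 231 [-0.037 -0.094] [0.198 0.076]
side -0.06 150 [-0.012 -0.066] [0.194 0.064]
side -0.04 158 [-0.014 -0.061] [0.184 0.086]
side -0.02 201 [-0.013 -0.059] [0.188 0.199]
side 0.0 105 [-0.001  0.02 ] [0.195 0.184]
top -0.12 461 [-0.036 -0.096] [ 0.038 -0.062]
top -0.1 105 [-0.036 -0.094] [ 0.038 -0.041]
top -0.08 71 [-0.036 -0.088] [ 0.038 -0.053]
top -0.06 42 [0.138 0.02 ] [0.178 0.037]
top -0.04 65 [0.126 0.026] [0.181 0.05 ]
top -0.02 120 [0.116 0.025] [0.185 0.06 ]
top 0.0 67 [0.112 0.026] [0.185 0.063]
```

View pics/g.png

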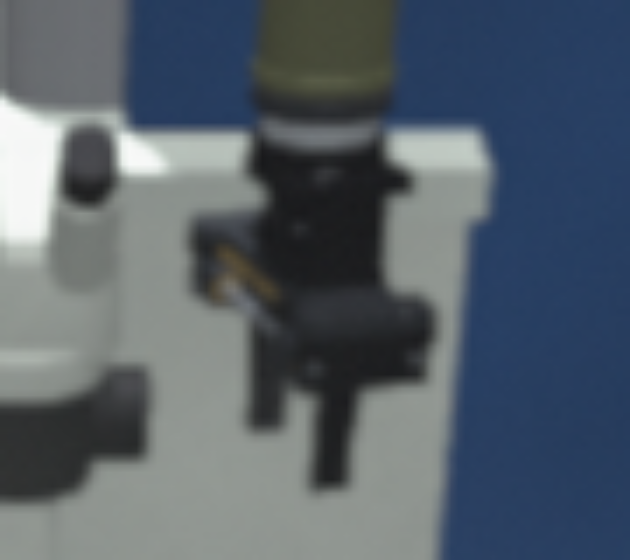

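The crop shows the gripper body is wide along its closing axis, confirmed at ±95 mm there and ±37 mm across. My plan is to push the bar clockwise with closed fingers as a peg, keeping the body's long axis parallel to the guides so it clears the pillar.

```bash
cat > path.py <<'E'
import numpy as np
YAW=np.radians(-10.3); Rm=np.array([[np.cos(YAW),-np.sin(YAW)],[np.sin(YAW),np.cos(YAW)]])
O=np.array([538.4,0.]); S=np.array([518.2,-108.5])
def peg(deg,gap=0,rc=34):   # deg: bar arm A, stage angle; returns world xy mm
    f=np.radians(deg); u=np.array([np.cos(f),np.sin(f)]); n=np.array([-u[1],u[0]])
    h=9.5*abs(n[0])+15*abs(n[1])
    return S+Rm@(rc*u+(6.5+h+gap)*n)
E
python3 - <<'E'
from path import *
print('start',peg(-54.4,9,30),'pillar',S+Rm@[100,0])
prev=None
for d in range(-54,-380,-12):
    x=peg(d); print(d,x.round(1), None if prev is None else (x-prev).round(1)); prev=x
E
```

```text
start [ 559.91187069 -121.96569964] pillar [ 616.58850379 -126.38022151]
-54 [ 553.7 -129.2] None
-66 [ 546.9 -136.5] [-6.7 -7.3]
-78 [ 538.1 -141.9] [-8.8 -5.4]
-90 [ 527.9 -144.8] [-10.2  -2.9]
-102 [ 522.8 -147.1] [-5.1 -2.3]
-114 [ 516.6 -148.6] [-6.2 -1.4]
-126 [ 509.5 -148.6] [-7.1 -0. ]
-138 [ 501.9 -146.8] [-7.6  1.8]
-150 [ 494.4 -142.8] [-7.5  4. ]
-162 [ 487.7 -136.5] [-6.7  6.2]
-174 [ 482.6 -128.3] [-5.1  8.2]
-186 [ 479.3 -120.5] [-3.3  7.8]
-198 [ 477.  -113.2] [-2.2  7.2]
-210 [ 476.6 -105. ] [-0.4  8.3]
-222 [478.4 -96.3] [1.8 8.7]
-234 [482.7 -87.8] [4.3 8.4]
-246 [489.5 -80.5] [6.7 7.3]
-258 [498.3 -75.1] [8.8 5.4]
-270 [508.5 -72.2] [10.2  2.9]
-282 [513.6 -69.9] [5.1 2.3]
-294 [519.8 -68.4] [6.2 1.4]
-306 [526.9 -68.4] [7.1 0. ]
-318 [534.5 -70.2] [ 7.6 -1.8]
-330 [542.  -74.2] [ 7.5 -4. ]
-342 [548.7 -80.5] [ 6.7 -6.2]
-354 [553.8 -88.7] [ 5.1 -8.2]
-366 [557.1 -96.5] [ 3.3 -7.8]
-378 [ 559.4 -103.8] [ 2.2 -7.2]
```

Request:
{"name": "move_arm", "arguments": {"increments": "0 0 10 0 0 -4 255; 15 30 0 0 0 -4 255; 20 36 0 0 0 -4 255; 20 36 0 0 0 -4 255; 20 36 0 0 0 -4 255; 20 36 0 0 0 -4 255; 20 36 0 0 0 -3 255; 20 36 0 0 0 0 255", "grip_force": 20}}

```text
time: 2.02
position: [0.3189, -0.3758, 0.2328]
tool_rot: [3.127, -0.295, 0.001]
ft_force: [0.9, -0.3, 0.5]
grip_width: 0.474
grip_force: 0.0
```

Request:
{"name": "move_arm", "arguments": {"increments": "28 29 0 0 0 0.5 255; 28 29 0 0 0 0 255; 28 29 0 0 0 0 255; 28 29 0 0 0 0 255; 28 29 0 0 0 0 255; 28 29 0 0 0 0 255; 28 29 0 0 0 0 255; 28 29 0 0 0 0 255"}}

```text
time: 2.68
position: [0.5434, -0.1442, 0.233]
tool_rot: [3.129, -0.278, 0.001]
ft_force: [1.1, 0.2, -0.2]
grip_width: 0.006
grip_force: 0.0
```

Request:
{"name": "move_arm", "arguments": {"increments": "16 20 0 0 0 0 255; 0 0 -8 0 0 0 255; 0 0 -10 0 0 0 255; 0 0 -15 0 0 0 255; 0 0 -20 0 0 0 255; 0 0 -20 0 0 0 255; 0 0 -10 0 0 0 255; 0 0 0 0 0 0 255"}}

```text
time: 3.35
position: [0.5554, -0.127, 0.1465]
tool_rot: [-3.129, 0.281, 0.009]
ft_force: [-0.2, -0.5, 0.9]
grip_width: 0.003
grip_force: 0.0
```

Run:
```python
from h import *
from path import *
s=ctrl.get_state(); print(s['position'],s['tool_rot'],s['ft_force'],s['joint_positions'].round(2))
p=ctrl.get_image('wrist'); save(p,'w1.png',None,1.2); c=cloud(p); f=p['frame'].astype(int); r,g,b=f[...,0],f[...,1],f[...,2]
red=(r>120)&(g<80)&(b<80)&(c[...,2]<.13)&(c[...,2]>.03)
nn,lab,st,_=cv2.connectedComponentsWithStats(red.astype(np.uint8))
for i in range(1,nn):
    if st[i,4]>30: q=c[lab==i]; print(st[i],q.mean(0).round(4),q.min(0).round(3),q.max(0).round(3))
T=rot(s['tool_rot']); q=(c-s['position'])@T; m=(p['depth']>0)&(q[...,2]>-.07)&(q[...,2]<.004)&(abs(q[...,0])<.03)&(abs(q[...,1])<.04)
k=q[m]; print(len(k),k.min(0) if len(k) else '',k.max(0) if len(k) else '')
```

```text
[ 0.55538763 -0.12700245  0.14647422] [-3.12885403  0.28075761  0.00912482] [-0.19461721 -0.50590373  0.92985044] [ 0.64  0.25 -0.52  1.73  0.13  1.2  -1.67]
[289 196  24  22 389] [ 0.5499 -0.1651  0.0958] [ 0.54  -0.174  0.093] [ 0.557 -0.157  0.099]
1945 [-0.01094893 -0.00885801 -0.06714638] [0.01194865 0.01031922 0.00186569]
```

View pics/w1.png

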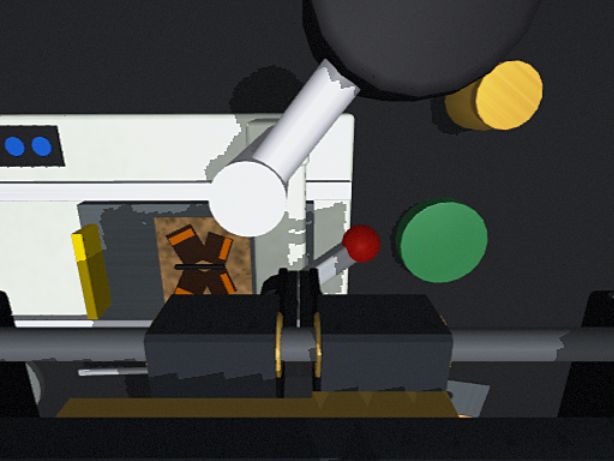

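The wrist view shows the fingers at (298,285), the ball at (360,243) on the trailing side of the bar, and the pillar top at (248,198), clear of the body. I'll descend beside the bar.

Request:
{"name": "move_arm", "arguments": {"increments": "2 3 0 0 0 0 255; 2 3 -4 0 0 0 255; 0 0 -10 0 0 0 255; 0 0 -15 0 0 0 255; 0 0 -15 0 0 0 255; 0 0 -15 0 0 0 255; 0 0 -10 0 0 0 255; 0 0 -5 0 0 0 255"}}

```text
time: 4.07
position: [0.5614, -0.1193, 0.0739]
tool_rot: [-3.129, 0.277, 0.003]
ft_force: [-0.4, 0.1, -0.8]
grip_width: 0.006
grip_force: 0.0
```

Request:
{"name": "move_arm", "arguments": {"increments": "0 0 0 0 0 0 255; -1 -1 0 0 0 0 255; -1 -1 0 0 0 0 255; -1 -1 0 0 0 0 255; -1 -1 0 0 0 0 255; -1 -1 0 0 0 0 255; -1 -1 0 0 0 0 255; 0 0 0 0 0 0 255"}}

```text
time: 4.73
position: [0.5561, -0.1261, 0.0758]
tool_rot: [3.129, -0.278, 0.0]
ft_force: [0.0, -0.4, -0.3]
grip_width: 0.005
grip_force: 0.0
```

Request:
{"name": "move_arm", "arguments": {"increments": "-1 -1 0 0 0 0 255; -1 -1 0 0 0 0 255; -1 -1 0 0 0 0 255; -1 -1.5 0 0 0 0 255; -1 -1.5 0 0 0 0 255; -1.5 -1.5 0 0 0 0 255; -1.5 -1.5 0 0 0 0 255; -1 -1 0 0 0 0 255"}}

```text
time: 5.4
position: [0.5498, -0.1311, 0.076]
tool_rot: [-3.124, 0.272, -0.007]
ft_force: [5.6, 8.5, -2.0]
grip_width: 0.009
grip_force: 4.1
```

Request:
{"name": "move_arm", "arguments": {"increments": "-2.2 -1.4 0 0 0 0 255; -2.2 -1.4 0 0 0 0 255; -2.2 -1.3 0 0 0 0 255; -2.3 -1.2 0 0 0 0 255; -2.4 -1 0.5 0 0 0 255; -2.5 -0.8 0 0 0 0 255; -2.5 -0.7 0 0 0 0 255; -2.5 -0.6 0 0 0 0 255"}}

```text
time: 6.07
position: [0.5328, -0.1411, 0.0775]
tool_rot: [-3.126, 0.273, -0.014]
ft_force: [8.4, 5.3, -1.2]
grip_width: 0.007
grip_force: 3.9
```

```bash
cat > ang.py <<'E'
from h import *
from path import S,Rm
def ang(name='top',pr=True):
    p=ctrl.get_image(name); c=cloud(p); f=p['frame'].astype(int); r,g,b=f[...,0],f[...,1],f[...,2]
    near=(np.hypot(c[...,0]-S[0]/1e3,c[...,1]-S[1]/1e3)<.09)&(c[...,2]>.07)&(c[...,2]<.13)
    red=(r>100)&(g<70)&(b<70)&near
    nn,lab,st,_=cv2.connectedComponentsWithStats(red.astype(np.uint8))
    for i in range(1,nn):
        if st[i,4]>=6:
            q=c[lab==i]; d=Rm.T@(q.mean(0)[:2]*1e3-S); print(name,st[i,4],q.mean(0).round(4),'stage ang',np.degrees(np.arctan2(d[1],d[0])).round(1),'r',np.hypot(*d).round(1))
if __name__=='__main__':
    for n in ['top','side','wrist']: ang(n)
    s=ctrl.get_state(); print(s['position'].round(4),s['ft_force'].round(1),s['torque'].round(2),s['joint_positions'].round(2))
E
python3 ang.py
```

```text
top 40 [ 0.5269 -0.0413  0.0964] stage ang 93.0 r 67.7
side 9 [ 0.5252 -0.0339  0.0911] stage ang 94.9 r 75.0
wrist 38 [ 0.5392 -0.0453  0.092 ] stage ang 81.9 r 66.6
wrist 44 [ 0.5227 -0.0436  0.0963] stage ang 96.3 r 65.1
[ 0.5322 -0.142   0.0775] [7.  3.5 0. ] [ 0.91 -1.52 -0.03] [ 0.67  0.27 -0.51  1.86  0.15  1.05 -1.65]
```

Request:
{"name": "move_arm", "arguments": {"increments": "-2 -0.9 0 0 0 0 255; -2 -0.9 0.5 0 0 0 255; -2.2 -0.7 0 0 0 0 255; -2.3 -0.6 0.5 0 0 0 255; -2.4 -0.4 0 0 0 0 255; -2.5 -0.2 0 0 0 0 255; -2.5 0 0 0 0 0 255; -2.5 0 0.5 0 0 0 255"}}

```text
time: 6.88
position: [0.5166, -0.1473, 0.0801]
tool_rot: [-3.129, 0.275, -0.022]
ft_force: [12.2, 1.0, -1.6]
grip_width: 0.003
grip_force: 4.8
```

Request:
{"name": "move_arm", "arguments": {"increments": "-2.5 0.4 0 0 0 0 255; -2.5 0.6 0.5 0 0 0 255; -2.6 0.8 0 0 0 0 255; -2.5 1 0.5 0 0 0 255; -2.5 1.2 0 0 0 0 255; -2.4 1.5 0 0 0 0 255; -2.3 1.8 0 0 0 0 255; -2.2 2 0.5 0 0 0 255"}}

```text
time: 7.55
position: [0.4956, -0.141, 0.0816]
tool_rot: [3.126, -0.278, 0.019]
ft_force: [8.8, -4.1, -1.2]
grip_width: 0.006
grip_force: 3.9
```

```bash
python3 ang.py
```

```text
top 12 [ 0.5775 -0.0776  0.1021] stage ang 37.8 r 66.9
side 26 [ 0.456  -0.1299  0.0948] stage ang -150.7 r 65.8
wrist 1898 [ 0.5794 -0.0838  0.0973] stage ang 32.3 r 66.0
wrist 186 [ 0.4578 -0.1349  0.0997] stage ang -146.1 r 65.9
[ 0.4947 -0.1408  0.0813] [ 6.8 -3.8  1.5] [-0.7  -1.45 -0.06] [ 0.7   0.18 -0.52  1.94  0.11  1.03 -1.61]
```

Request:
{"name": "move_arm", "arguments": {"increments": "0 0 -3 0 0 0 255; -1 1 -3 0 0 0 255; -2 2 0 0 0 0 255; -2.3 2.5 0 0 0 0 255; -2 2.7 0 0 0 0 255; -1.8 2.8 0 0 0 0 255; -1.6 2.8 0 0 0 0 255; -1.4 2.8 0 0 0 0 255"}}

```text
time: 8.37
position: [0.482, -0.1256, 0.0753]
tool_rot: [3.124, -0.279, 0.014]
ft_force: [6.2, -6.5, 1.8]
grip_width: 0.007
grip_force: 3.5
```

Request:
{"name": "move_arm", "arguments": {"increments": "-1 2.6 0 0 0 0 255; -0.9 2.6 0 0 0 0 255; -0.8 2.6 0 0 0 0 255; -0.6 2.6 0 0 0 0 255; -0.4 2.6 0 0 0 0 255; -0.2 2.7 0 0 0 0 255; 0 2.8 0 0 0 0 255; 0 2.8 0 0 0 0 255"}}

```text
time: 9.03
position: [0.4773, -0.107, 0.0752]
tool_rot: [3.121, -0.282, 0.012]
ft_force: [3.2, -12.3, 2.8]
grip_width: 0.002
grip_force: 5.0
```

```bash
python3 ang.py
```

```text
side 6 [ 0.5776 -0.1269  0.092 ] stage ang -6.9 r 62.2
side 32 [ 0.4583 -0.0727  0.0963] stage ang 159.4 r 69.8
wrist 2439 [ 0.5777 -0.1369  0.0997] stage ang -15.2 r 66.0
[ 0.4766 -0.1061  0.0749] [ 1.5 -9.   3.8] [-2.02 -0.49 -0.22] [ 0.67  0.14 -0.54  2.    0.09  1.01 -1.66]
```

Request:
{"name": "move_arm", "arguments": {"increments": "0.4 2.8 0 0 0 0 255; 0.6 2.9 0 0 0 0 255; 0.9 2.9 0.5 0 0 0 255; 1.2 2.8 0 0 0 0 255; 1.6 2.8 0.5 0 0 0 255; 1.9 2.7 0 0 0 0 255; 2.2 2.5 0.5 0 0 0 255; 2.3 2.2 0 0 0 0 255"}}

```text
time: 9.85
position: [0.4841, -0.0845, 0.0749]
tool_rot: [3.122, -0.282, -0.003]
ft_force: [-4.0, -9.1, 3.8]
grip_width: 0.004
grip_force: 4.3
```

Request:
{"name": "move_arm", "arguments": {"increments": "1.3 1 0 0 0 0 255; 1.4 1 0 0 0 0 255; 1.5 1 0.5 0 0 0 255; 1.5 0.9 0 0 0 0 255; 1.5 0.9 0 0 0 0 255; 1.5 0.8 0.5 0 0 0 255; 1.5 0.6 0 0 0 0 255; 1.6 0.6 0 0 0 0 255"}}

```text
time: 10.52
position: [0.4943, -0.0764, 0.0749]
tool_rot: [3.123, -0.281, -0.009]
ft_force: [-7.0, -6.2, 2.5]
grip_width: 0.007
grip_force: 3.8
```

```bash
python3 ang.py
```

```text
side 16 [ 0.5039 -0.0396  0.0964] stage ang 112.0 r 70.4
wrist 1842 [ 0.533  -0.1703  0.1012] stage ang -66.2 r 63.5
wrist 481 [ 0.5162 -0.0447  0.1001] stage ang 102.1 r 63.8
[ 0.4945 -0.0758  0.0748] [-6.1 -5.9  1.3] [-1.15  1.1  -0.06] [ 0.62  0.18 -0.57  1.97  0.12  1.03 -1.75]
```

Request:
{"name": "move_arm", "arguments": {"increments": "1.1 0.5 0 0 0 0 255; 1.1 0.5 0 0 0 0 255; 1.1 0.5 0 0 0 0 255; 1.1 0.4 0 0 0 0 255; 1.1 0.4 0 0 0 0 255; 1.1 0.4 0 0 0 0 255; 1.1 0.3 0 0 0 0 255; 1.1 0.3 0 0 0 0 255"}}

```text
time: 11.33
position: [0.5025, -0.0721, 0.0745]
tool_rot: [3.125, -0.28, -0.012]
ft_force: [-7.6, -4.9, 2.3]
grip_width: 0.006
grip_force: 3.5
```

Request:
{"name": "move_arm", "arguments": {"increments": "1.1 0.3 0 0 0 0 255; 1.1 0.3 0 0 0 0 255; 1.1 0.3 0 0 0 0 255; 1.1 0.3 0 0 0 0 255; 1.1 0.2 0 0 0 0 255; 1.1 0.2 0 0 0 0 255; 1.1 0.2 0 0 0 0 255; 1.1 0.2 0 0 0 0 255"}}

```text
time: 12.0
position: [0.5096, -0.0695, 0.0741]
tool_rot: [3.125, -0.28, -0.018]
ft_force: [-11.9, -3.5, 5.9]
grip_width: 0.002
grip_force: 5.3
```

```bash
python3 ang.py
```

```text
top 24 [ 0.5041 -0.1771  0.1019] stage ang -91.4 r 70.0
side 21 [ 0.5274 -0.0395  0.0991] stage ang 92.7 r 69.6
wrist 1224 [ 0.5365 -0.0454  0.1024] stage ang 84.2 r 65.7
wrist 1525 [ 0.5096 -0.1703  0.1017] stage ang -87.7 r 62.4
[ 0.5097 -0.0695  0.0742] [-11.9  -4.2   3.8] [-0.81  2.25 -0.13] [ 0.6   0.22 -0.57  1.93  0.14  1.05 -1.78]
```

Request:
{"name": "move_arm", "arguments": {"increments": "0.7 0.1 0 0 0 0 255; 0.7 0.1 0 0 0 0 255; 0.7 0.1 0 0 0 0 255; 0.7 0.1 0 0 0 0 255; 0.7 0.1 0 0 0 0 255; 0.7 0 0 0 0 0 255; 0.7 0 0 0 0 0 255; 0 0 0 0 0 0 255"}}

```text
time: 12.82
position: [0.5141, -0.0687, 0.074]
tool_rot: [3.125, -0.28, -0.019]
ft_force: [-12.0, -2.6, 3.8]
grip_width: 0.003
grip_force: 4.8
```

Request:
{"name": "move_arm", "arguments": {"increments": "0.8 0.1 0 0 0 0 255; 0.8 0.1 0 0 0 0 255; 0.8 0 0 0 0 0 255; 0.8 0 0 0 0 0 255; 0.8 0 0 0 0 0 255; 0.8 0 0 0 0 0 255; 0.8 0 0 0 0 0 255; 0 0 0 0 0 0 255"}}

```text
time: 13.48
position: [0.5195, -0.0676, 0.0736]
tool_rot: [3.126, -0.279, -0.02]
ft_force: [-10.4, -0.5, 3.0]
grip_width: 0.0
grip_force: 4.5
```

Request:
{"name": "move_arm", "arguments": {"increments": "0.8 -0.1 0 0 0 0 255; 0.8 -0.1 0 0 0 0 255; 0.8 -0.1 0 0 0 0 255; 0.8 -0.2 0 0 0 0 255; 0.8 -0.2 0 0 0 0 255; 0.8 -0.2 0 0 0 0 255; 0.8 -0.2 0 0 0 0 255; 0 0 0 0 0 0 255"}}

```text
time: 14.15
position: [0.5252, -0.068, 0.0735]
tool_rot: [3.127, -0.279, -0.02]
ft_force: [-10.5, -0.7, 2.4]
grip_width: 0.006
grip_force: 4.3
```

Request:
{"name": "move_arm", "arguments": {"increments": "0.8 -0.1 0 0 0 0 255; 0.8 -0.2 0 0 0 0 255; 0.8 -0.2 0 0 0 0 255; 0.8 -0.2 0 0 0 0 255; 0.8 -0.2 0 0 0 0 255; 0.8 -0.3 0 0 0 0 255; 0.8 -0.3 0 0 0 0 255; 0 0 0 0 0 0 255"}}

```text
time: 14.82
position: [0.5312, -0.0685, 0.0735]
tool_rot: [3.129, -0.278, -0.019]
ft_force: [-10.6, 1.4, 1.6]
grip_width: 0.006
grip_force: 4.0
```

```bash
python3 ang.py
```

```text
side 11 [ 0.4634 -0.1452  0.0984] stage ang -135.9 r 66.0
wrist 1867 [ 0.5698 -0.0647  0.1027] stage ang 50.6 r 67.7
wrist 7 [ 0.5401 -0.0706  0.0949] stage ang 70.3 r 43.8
wrist 953 [ 0.4775 -0.1526  0.1025] stage ang -122.4 r 60.0
[ 0.5311 -0.0685  0.0735] [-9.7  1.6  1.9] [ 0.35  2.02 -0.06] [ 0.58  0.26 -0.56  1.88  0.16  1.06 -1.8 ]
```

Request:
{"name": "move_arm", "arguments": {"increments": "0.8 -0.3 0 0 0 0 255; 0.8 -0.3 0 0 0 0 255; 0.8 -0.3 0 0 0 0 255; 0.8 -0.4 0 0 0 0 255; 0.8 -0.4 0 0 0 0 255; 0.8 -0.4 0 0 0 0 255; 0.7 -0.4 0 0 0 0 255; 0 0 0 0 0 0 255"}}

```text
time: 15.63
position: [0.5372, -0.0702, 0.0737]
tool_rot: [-3.129, 0.277, 0.017]
ft_force: [-8.7, 3.6, 0.7]
grip_width: 0.007
grip_force: 3.7
```

Request:
{"name": "move_arm", "arguments": {"increments": "0.7 -0.4 0 0 0 0 255; 0.7 -0.4 0 0 0 0 255; 0.7 -0.5 0 0 0 0 255; 0.7 -0.5 0 0 0 0 255; 0.7 -0.5 0 0 0 0 255; 0.7 -0.5 0 0 0 0 255; 0.6 -0.6 0 0 0 0 255; 0 0 0 0 0 0 255"}}

```text
time: 16.3
position: [0.5411, -0.0722, 0.0736]
tool_rot: [-3.128, 0.276, 0.021]
ft_force: [-12.1, 5.3, 3.7]
grip_width: 0.004
grip_force: 5.4
```

Request:
{"name": "move_arm", "arguments": {"increments": "0.6 -0.5 0 0 0 0 255; 0.6 -0.5 0 0 0 0 255; 0.6 -0.5 0 0 0 0 255; 0.6 -0.5 0 0 0 0 255; 0 0 0 0 0 0 255; 0 0 0 0 0 0 255; 0 0 0 0 0 0 255; 0 0 0 0 0 0 255"}}

```text
time: 16.97
position: [0.5415, -0.0723, 0.0733]
tool_rot: [-3.126, 0.274, 0.028]
ft_force: [-15.6, 7.9, 6.2]
grip_width: 0.005
grip_force: 8.2
```

```bash
python3 ang.py
```

```text
side 14 [ 0.4552 -0.1324  0.0982] stage ang -148.9 r 67.3
wrist 1925 [ 0.5792 -0.0774  0.1031] stage ang 37.3 r 68.5
[ 0.5415 -0.0724  0.0733] [-16.2   8.5   6.7] [ 1.72  3.33 -0.2 ] [ 0.58  0.29 -0.56  1.85  0.17  1.07 -1.79]
```

The peg has stopped moving and the force rose sharply at 0.745 turn, within the expected range, so this is the top stop. I'll back off and lift.

Request:
{"name": "move_arm", "arguments": {"increments": "-3 4 0 0 0 0 255; -4 6 0 0 0 0 255; 0 4 10 0 0 0 255; 0 0 20 0 0 0 255; 0 10 20 0 0 0 255; 0 10 20 0 0 5 255; 0 10 10 0 0 5 255; 0 10 0 0 0 5 255"}}

```text
time: 17.78
position: [0.5452, -0.0224, 0.1599]
tool_rot: [3.137, 0.14, 0.011]
ft_force: [0.5, -0.2, -0.4]
grip_width: 0.01
grip_force: 0.0
```

```bash
cat > lip.py <<'E'
from h import *
from path import O,Rm
s=ctrl.get_state(); print(s['position'].round(4),s['tool_rot'].round(3),s['ft_force'].round(1),s['joint_positions'].round(2))
for n in ['top','wrist','side']:
    p=ctrl.get_image(n); c=cloud(p); f=p['frame'].astype(int); r,g,b=f[...,0],f[...,1],f[...,2]
    st=(c[...,:2]*1e3-O)@Rm; 
    m=(r>140)&(g>120)&(b<100)&(abs(st[...,0])<45)&(st[...,1]<160)&(st[...,1]>-40)&(c[...,2]>.048)&(c[...,2]<.066)
    q=st[m]; print(n,'lip',len(q),q.mean(0).round(1) if len(q) else '',np.percentile(q,[3,97],axis=0).round(1).tolist() if len(q) else '', c[m][:,2].mean().round(4) if len(q) else '')
    red=(r>140)&(g<80)&(b<80)&(abs(st[...,0])<60)&(st[...,1]<175)&(st[...,1]>120)&(c[...,2]<.05)
    q=st[red]; print(n,'stop',len(q),q.mean(0).round(1) if len(q) else '',np.percentile(q,[3,97],axis=0).round(1).tolist() if len(q) else '')
    if n=='wrist': save(p,'w%d.png'%int(s['time']),None,1.2)
E
python3 lip.py; python3 ang.py
```

```text
[ 0.5452 -0.0224  0.1599] [3.137 0.14  0.011] [ 0.5 -0.2 -0.4] [ 0.57  0.18 -0.63  1.78  0.12  1.21 -1.58]
top lip 46 [-9.8 35. ] [[-33.5, 31.3], [21.9, 38.7]] 0.0567
top stop 19 [-41.8 151. ] [[-50.2, 146.6], [-32.5, 155.2]]
wrist lip 599 [ 2.7 34.9] [[-31.6, 31.7], [33.3, 38.3]] 0.0548
wrist stop 1548 [  5.7 152.1] [[-46.3, 145.4], [48.9, 158.5]]
side lip 60 [-6.7 38.4] [[-35.1, 33.7], [27.4, 43.1]] 0.0533
side stop 17 [ -6.8 157.7] [[-47.9, 151.5], [42.2, 160.9]]
top 27 [ 0.4599 -0.141   0.1046] stage ang -140.5 r 66.7
side 11 [ 0.4553 -0.1331  0.0973] stage ang -148.4 r 67.6
side 6 [ 0.5724 -0.0675  0.0997] stage ang 47.4 r 68.0
wrist 769 [ 0.5785 -0.0751  0.1035] stage ang 39.3 r 68.9
wrist 286 [ 0.465  -0.1401  0.1051] stage ang -139.0 r 61.9
[ 0.5423 -0.0238  0.1554] [ 0.7 -0.7  0.1] [ 0.02  0.01 -0.01] [ 0.57  0.19 -0.63  1.79  0.12  1.2  -1.59]
```

Request:
{"name": "move_arm", "arguments": {"increments": "-2 5 0 0 0 7 255; 0 5 0 0 0 7 255; 0 5 0 0 0 7 255; 0 5 0 0 0 7 255; 0 5 0 0 0 7 255; 0 5 0 0 0 7 255; 0 5 0 0 0 7 255; 0 2 0 0 0 7 255"}}

```text
time: 18.75
position: [0.5402, 0.0142, 0.1552]
tool_rot: [-2.705, -1.597, 0.001]
ft_force: [0.3, 0.4, 0.5]
grip_width: 0.005
grip_force: 0.0
```

Request:
{"name": "move_arm", "arguments": {"increments": "0 0 0 0 0 7 255; 0 0 0 0 0 7 255; 0 0 0 0 0 4.5 255; 0 0 -10 0 0 0 255; 0 0 -15 0 0 0 255; 0 0 -15 0 0 0 255; 0 0 -10 0 0 0 255; 0 0 0 0 0 0 255"}}

```text
time: 19.42
position: [0.5383, 0.0137, 0.1026]
tool_rot: [-2.418, -2.001, 0.006]
ft_force: [0.3, 0.2, -0.1]
grip_width: 0.005
grip_force: 0.0
```

```bash
python3 lip.py
```

```text
[0.5383 0.0137 0.1026] [-2.418 -2.001  0.006] [ 0.3  0.2 -0.1] [ 0.62  0.27 -0.79  1.85  0.21  1.12 -0.43]
top lip 0   
top stop 21 [-41.  151.5] [[-47.9, 146.6], [-32.0, 156.6]]
wrist lip 974 [ 0.4 35.5] [[-31.9, 32.1], [32.5, 38.8]] 0.0549
wrist stop 1746 [ -0.7 148.8] [[-48.7, 145.6], [47.8, 151.9]]
side lip 58 [-5.5 38.9] [[-34.9, 33.1], [26.0, 43.2]] 0.0535
side stop 20 [ -9.  158.7] [[-49.1, 152.9], [41.0, 162.3]]
```

Request:
{"name": "move_arm", "arguments": {"increments": "2 0 -10 0 0 0 255; 0 0 -12 0 0 0 255; 0 0 -12 0 0 0 255; 0 0 -10 0 0 0 255; 0 0 -7 0 0 0 255; 0 0 -5 0 0 0 255; 0 0 -2 0 0 0 255; 0 0 0 0 0 0 255"}}

```text
time: 20.23
position: [0.5421, 0.0144, 0.047]
tool_rot: [-2.417, -2.006, 0.001]
ft_force: [0.2, 0.3, -0.5]
grip_width: 0.007
grip_force: 0.0
```

Request:
{"name": "move_arm", "arguments": {"increments": "0.2 1 0 0 0 0 255; 0.2 1 0 0 0 0 255; 0.2 1 0 0 0 0 255; 0.2 1 0 0 0 0 255; 0.2 1.5 0 0 0 0 255; 0.3 1.5 0 0 0 0 255; 0.3 1.5 0 0 0 0 255; 0.3 1.5 0 0 0 0 255"}}

```text
time: 20.9
position: [0.5445, 0.0233, 0.0478]
tool_rot: [2.417, 2.004, -0.001]
ft_force: [-0.2, -3.5, 2.7]
grip_width: 0.004
grip_force: 1.7
```

Request:
{"name": "move_arm", "arguments": {"increments": "0 -1 -2 0 0 0 255; 0 0 -1.5 0 0 0 255; 0.3 1.5 0 0 0 0 255; 0.4 2 0 0 0 0 255; 0.4 2 0 0 0 0 255; 0.4 2 0 0 0 0 255; 0.4 2 0 0 0 0 255; 0.4 2 0 0 0 0 255"}}

```text
time: 21.57
position: [0.5465, 0.0353, 0.0439]
tool_rot: [-2.417, -2.006, 0.0]
ft_force: [-0.2, -1.3, -1.1]
grip_width: 0.006
grip_force: 0.7
```

```bash
python3 lip.py; python3 ang.py
```

```text
[0.5465 0.0353 0.0439] [-2.417 -2.006  0.   ] [-0.2 -1.3 -1.1] [ 0.55  0.36 -0.76  1.88  0.29  1.01 -0.53]
top lip 0   
top stop 39 [-33.9 151.5] [[-49.4, 146.9], [-17.0, 156.7]]
wrist lip 1715 [ 0.8 51.6] [[-31.7, 48.0], [33.4, 55.0]] 0.0549
wrist stop 5988 [  0.6 152.3] [[-48.5, 146.0], [48.3, 158.5]]
side lip 64 [-4.1 53.9] [[-32.2, 49.1], [27.8, 58.1]] 0.0537
side stop 24 [-11.8 157.9] [[-50.8, 152.9], [41.6, 162.2]]
top 17 [ 0.5743 -0.0739  0.1059] stage ang 42.0 r 65.9
top 28 [ 0.4599 -0.1407  0.104 ] stage ang -140.8 r 66.6
side 15 [ 0.4555 -0.1331  0.0991] stage ang -148.3 r 67.3
[0.5469 0.0352 0.0443] [ 0.2 -0.6 -0. ] [-0.04 -0.11 -0.02] [ 0.55  0.36 -0.76  1.88  0.29  1.01 -0.53]
```

Request:
{"name": "move_arm", "arguments": {"increments": "0.4 2.5 0 0 0 0 255; 0.6 3.5 0 0 0 0 255; 0.7 4 0 0 0 0 255; 0.7 4 0 0 0 0 255; 0.7 4 0 0 0 0 255; 0.7 4 0 0 0 0 255; 0.7 4 0 0 0 0 255; 0.7 4 0 0 0 0 255"}}

```text
time: 22.53
position: [0.552, 0.0651, 0.0442]
tool_rot: [2.417, 2.006, -0.0]
ft_force: [-0.7, -4.2, 3.0]
grip_width: 0.007
grip_force: 1.8
```

Request:
{"name": "move_arm", "arguments": {"increments": "0.7 4 0 0 0 0 255; 0.7 4 0 0 0 0 255; 0.7 4 0 0 0 0 255; 0.7 4 0 0 0 0 255; 0.7 4 0 0 0 0 255; 0.7 4 0 0 0 0 255; 0.6 3.5 0 0 0 0 255; 0.4 2.5 0 0 0 0 255"}}

```text
time: 23.2
position: [0.5571, 0.0955, 0.0441]
tool_rot: [-2.417, -2.007, -0.0]
ft_force: [-0.7, -3.5, 3.4]
grip_width: 0.004
grip_force: 1.9
```

```bash
python3 lip.py
```

```text
[0.5571 0.0955 0.0441] [-2.417 -2.007 -0.   ] [-0.7 -3.5  3.4] [ 0.43  0.4  -0.77  1.84  0.32  1.03 -0.65]
top lip 0   
top stop 30 [-23.9 152.2] [[-36.5, 147.7], [-11.7, 156.4]]
wrist lip 1716 [-1.000e-01  1.128e+02] [[-32.6, 109.3], [32.5, 116.2]] 0.0548
wrist stop 4189 [ -0.5 152.6] [[-48.6, 146.5], [47.8, 158.6]]
side lip 69 [ -5.7 114.7] [[-33.8, 108.9], [28.9, 119.7]] 0.0536
side stop 31 [ -1.5 157.1] [[-50.1, 152.0], [42.9, 162.9]]
```

Request:
{"name": "move_arm", "arguments": {"increments": "0.4 2.5 0 0 0 0 255; 0.5 2.5 0 0 0 0 255; 0.5 2.5 0 0 0 0 255; 0.4 2.5 0 0 0 0 255; 0.4 2 0 0 0 0 255; 0.3 2 0 0 0 0 255; 0.2 1.2 0 0 0 0 255; 0.1 0.8 0 0 0 0 255"}}

```text
time: 24.02
position: [0.5596, 0.1114, 0.0439]
tool_rot: [-2.417, -2.007, -0.0]
ft_force: [-0.1, -2.0, -0.3]
grip_width: 0.001
grip_force: 0.7
```

Request:
{"name": "move_arm", "arguments": {"increments": "0.2 0.9 0 0 0 0 255; 0.1 0.9 0 0 0 0 255; 0.2 0.9 0 0 0 0 255; 0.1 0.9 0 0 0 0 255; 0.2 0.9 0 0 0 0 255; 0.1 0.9 0 0 0 0 255; 0.2 0.9 0 0 0 0 255; 0 0 0 0 0 0 255"}}

```text
time: 24.68
position: [0.561, 0.1175, 0.0442]
tool_rot: [-2.417, -2.006, -0.001]
ft_force: [-0.0, -0.1, -1.0]
grip_width: 0.007
grip_force: 0.4
```

Request:
{"name": "move_arm", "arguments": {"increments": "0.1 0.6 0 0 0 0 255; 0.1 0.6 0 0 0 0 255; 0.1 0.6 0 0 0 0 255; 0.1 0.6 0 0 0 0 255; 0.1 0.6 0 0 0 0 255; 0.1 0.6 0 0 0 0 255; 0 0 0 0 0 0 255; 0 0 0 0 0 0 255"}}

```text
time: 25.35
position: [0.5614, 0.1186, 0.0441]
tool_rot: [2.417, 2.004, -0.004]
ft_force: [-2.4, -6.5, 2.4]
grip_width: 0.003
grip_force: 3.3
```

```bash
python3 lip.py
```

```text
[0.5614 0.1186 0.0441] [ 2.417  2.004 -0.004] [-2.4 -6.5  2.4] [ 0.39  0.42 -0.77  1.81  0.34  1.04 -0.7 ]
top lip 0   
top stop 0  
wrist lip 1799 [  0.2 135.7] [[-32.4, 131.9], [32.8, 139.2]] 0.0548
wrist stop 3928 [  0.  152.6] [[-48.8, 146.1], [48.0, 158.9]]
side lip 80 [ -3.3 138.1] [[-34.3, 131.7], [29.1, 142.8]] 0.0536
side stop 31 [-14.  155.5] [[-50.9, 147.0], [40.3, 160.5]]
```

Request:
{"name": "move_arm", "arguments": {"increments": "0.1 0.7 0 0 0 0 255; 0.1 0.7 0 0 0 0 255; 0.1 0.6 0 0 0 0 255; 0 0 0 0 0 0 255; 0 -1 0 0 0 0 255; -0.5 -2 0 0 0 0 255; -1 -4 0 0 0 0 255; -1 -4 0 0 0 0 255"}}

```text
time: 26.17
position: [0.5596, 0.1131, 0.0444]
tool_rot: [-2.416, -2.007, -0.004]
ft_force: [-0.1, 1.3, -0.0]
grip_width: 0.003
grip_force: 0.0
```

Request:
{"name": "move_arm", "arguments": {"increments": "0 0 5 0 0 0 255; 0 0 15 0 0 0 255; 0 0 20 0 0 0 255; 0 0 25 0 0 0 255; 0 0 25 0 0 0 255; 0 0 25 0 0 0 255; 0 0 15 0 0 0 255; 0 0 5 0 0 0 255"}}

```text
time: 26.83
position: [0.561, 0.1133, 0.1826]
tool_rot: [2.415, 2.006, 0.008]
ft_force: [0.5, -0.3, 0.2]
grip_width: 0.007
grip_force: 0.0
```

```bash
python3 lip.py; python3 ang.py; ls pics
```

```text
[0.561  0.1133 0.1826] [2.415 2.006 0.008] [ 0.5 -0.3  0.2] [ 0.47  0.27 -0.83  1.69  0.21  1.27 -0.59]
top lip 0   
top stop 0  
wrist lip 593 [  0.3 135.3] [[-32.2, 131.8], [33.2, 138.8]] 0.0549
wrist stop 1356 [ -0.3 152.5] [[-48.6, 146.3], [48.3, 158.5]]
side lip 60 [ -1.2 139. ] [[-32.6, 135.2], [28.4, 143.3]] 0.0538
side stop 46 [  1.8 155.1] [[-48.9, 146.8], [42.2, 161.9]]
top 18 [ 0.5747 -0.0744  0.1059] stage ang 41.4 r 66.0
top 27 [ 0.4596 -0.1407  0.1055] stage ang -140.9 r 66.9
side 9 [ 0.4548 -0.1301  0.0984] stage ang -150.9 r 66.9
[0.5585 0.1116 0.1776] [-0.3  0.7 -0.4] [-0.05 -0.07 -0.04] [ 0.47  0.27 -0.83  1.69  0.21  1.27 -0.59]
g.png
side1.png
top1.png
w1.png
w17.png
w19.png
w21.png
w23.png
w25.png
w26.png
z.png
```

View pics/w26.png

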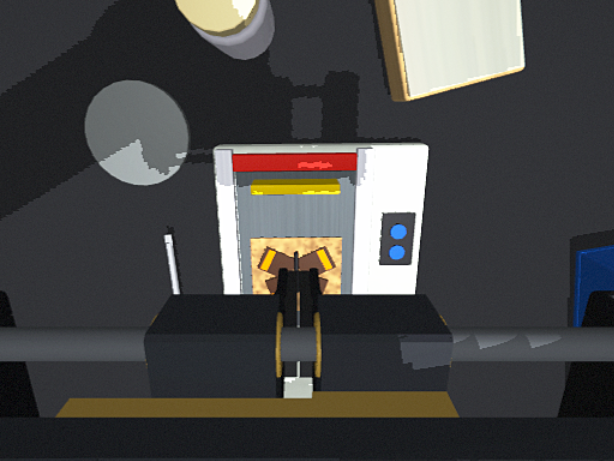

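The carrier's end sits flush against the red stop at (295,170) with no white gap. The lip is at (295,188), the robot is clear, and the bystanders are undisturbed. I'm handing in.

```bash
python3 -c "
from bench import ctrl
print(ctrl.close_job())"
```

```text
the job is handed in; nothing more can be done
None
```

I backed the screw out clockwise about 0.74 turn until it came up against its top stop, then slid the carrier flat along its guides against the red end stop and handed the job in at about 27 s.

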